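Stack the corner brackets crosswise and cap the pile

TASK

Finish the pile on the round steel base: lay the two loose L-shaped brackets flat on the one already there, one above the other, outer edges in line, each with its corner pointing exactly opposite to that of the bracket beneath it (together every two make a closed square), then set the orange round cap flat and centred on top. Lay each part down gently rather than dropping it, do not shift the bottom bracket, and leave the other things on the table where they are.

Things in the scene. Friction and masses are not known exactly. Their poses are not given: they have to be found in the camera images.
- base: round dark steel base plate, 130 mm across and 12 mm thick, fixed on the table; origin at the centre of its underside, z up; its top is 12 mm above the origin
- bracket_low: flat aluminium L bracket, 16 mm thick, 0.22 kg: two 38 mm wide legs, outer edges 90 mm. Origin: on the underside, centre of the 90 mm outer square (in the open notch); z up. Solid outer corner at x = y = -45 mm; one leg along x (y -45 to -7), one along y (x -45 to -7). Grip across a leg. Bottom of the pile: starts flat on the base near its middle, at any yaw.
- bracket_a: flat aluminium L bracket, 16 mm thick, 0.22 kg: two 38 mm wide legs, outer edges 90 mm. Origin: on the underside, centre of the 90 mm outer square (in the open notch); z up. Solid outer corner at x = y = -45 mm; one leg along x (y -45 to -7), one along y (x -45 to -7). Grip across a leg. Starts flat on the table, at any yaw.
- bracket_b: flat aluminium L bracket, 16 mm thick, 0.22 kg: two 38 mm wide legs, outer edges 90 mm. Origin: on the underside, centre of the 90 mm outer square (in the open notch); z up. Solid outer corner at x = y = -45 mm; one leg along x (y -45 to -7), one along y (x -45 to -7). Grip across a leg. Starts flat on the table, at any yaw; a or b may go on first.
- bracket_a_corner (a point): outer corner of the L (the outside of the elbow) at underside height: x = y = -45 mm in the frame of bracket_a
- bracket_b_corner (a point): outer corner of the L (the outside of the elbow) at underside height: x = y = -45 mm in the frame of bracket_b
- cap: orange disc 100 mm across and 10 mm thick with a round black knob in its middle, 29 mm across, rising from the disc to 45 mm above the underside; 0.25 kg. Origin at the centre of the underside, z up. Starts on the table; centred means over the centre of the brackets' 90 mm square. Base, cap and loose brackets swap places between starts.
- counter: bystander: round white-silver hand tally counter with a finger ring, lying flat, 72 x 44 x 20 mm (long side along its x), origin at the centre of the underside
- coupling_b0: bystander: white turned coupling standing upright, 33 mm across, 46 mm high, origin at the centre of the underside
- adapter_b0: bystander: black adapter box, 44 x 91 x 26 mm (long side along its y), origin at the centre of the underside
Mind the look-alikes: they are no part of the job. What is shaped like the bracket_b but purple is not meant.

How it is judged:
On the way, in this order (a step that is already met when the one before it is completed fails the run):
1. one loose bracket lies on the bottom one, its corner opposite (((x of bracket_a_corner in the frame of bracket_low between 0.033 and 0.057 m and y of bracket_a_corner in the frame of bracket_low between 0.033 and 0.057 m and z of bracket_a in the frame of bracket_low between 0.012 and 0.02 m and angle between the x axis of bracket_a and the x axis of bracket_low, either way round below 0.15 rad and angle between bracket_a's own z axis and vertical below 0.06 rad) or (x of bracket_b_corner in the frame of bracket_low between 0.033 and 0.057 m and y of bracket_b_corner in the frame of bracket_low between 0.033 and 0.057 m and z of bracket_b in the frame of bracket_low between 0.012 and 0.02 m and angle between the x axis of bracket_b and the x axis of bracket_low, either way round below 0.15 rad and angle between bracket_b's own z axis and vertical below 0.06 rad))), for 0.2 s.
2. the other lies on that one, its corner opposite again (((x of bracket_a_corner in the frame of bracket_low between 0.033 and 0.057 m and y of bracket_a_corner in the frame of bracket_low between 0.033 and 0.057 m and z of bracket_a in the frame of bracket_low between 0.012 and 0.02 m and angle between the x axis of bracket_a and the x axis of bracket_low, either way round below 0.15 rad and angle between each of bracket_a, bracket_b's own z axis and vertical below 0.06 rad and x of bracket_b_corner in the frame of bracket_a between 0.033 and 0.057 m and y of bracket_b_corner in the frame of bracket_a between 0.033 and 0.057 m and z of bracket_b in the frame of bracket_a between 0.012 and 0.02 m and angle between the x axis of bracket_b and the x axis of bracket_a, either way round below 0.15 rad) or (x of bracket_b_corner in the frame of bracket_low between 0.033 and 0.057 m and y of bracket_b_corner in the frame of bracket_low between 0.033 and 0.057 m and z of bracket_b in the frame of bracket_low between 0.012 and 0.02 m and angle between the x axis of bracket_b and the x axis of bracket_low, either way round below 0.15 rad and angle between each of bracket_b, bracket_a's own z axis and vertical below 0.06 rad and x of bracket_a_corner in the frame of bracket_b between 0.033 and 0.057 m and y of bracket_a_corner in the frame of bracket_b between 0.033 and 0.057 m and z of bracket_a in the frame of bracket_b between 0.012 and 0.02 m and angle between the x axis of bracket_a and the x axis of bracket_b, either way round below 0.15 rad))), for 0.2 s.
3. the cap lies centred on the top bracket (((x of bracket_a_corner in the frame of bracket_low between 0.033 and 0.057 m and y of bracket_a_corner in the frame of bracket_low between 0.033 and 0.057 m and z of bracket_a in the frame of bracket_low between 0.012 and 0.02 m and angle between the x axis of bracket_a and the x axis of bracket_low, either way round below 0.15 rad and angle between each of bracket_a, bracket_b, cap's own z axis and vertical below 0.06 rad and x of bracket_b_corner in the frame of bracket_a between 0.033 and 0.057 m and y of bracket_b_corner in the frame of bracket_a between 0.033 and 0.057 m and z of bracket_b in the frame of bracket_a between 0.012 and 0.02 m and angle between the x axis of bracket_b and the x axis of bracket_a, either way round below 0.15 rad and z of cap in the frame of bracket_b between 0.012 and 0.02 m and horizontal distance between cap and bracket_b below 0.014 m) or (x of bracket_b_corner in the frame of bracket_low between 0.033 and 0.057 m and y of bracket_b_corner in the frame of bracket_low between 0.033 and 0.057 m and z of bracket_b in the frame of bracket_low between 0.012 and 0.02 m and angle between the x axis of bracket_b and the x axis of bracket_low, either way round below 0.15 rad and angle between each of bracket_b, bracket_a, cap's own z axis and vertical below 0.06 rad and x of bracket_a_corner in the frame of bracket_b between 0.033 and 0.057 m and y of bracket_a_corner in the frame of bracket_b between 0.033 and 0.057 m and z of bracket_a in the frame of bracket_b between 0.012 and 0.02 m and angle between the x axis of bracket_a and the x axis of bracket_b, either way round below 0.15 rad and z of cap in the frame of bracket_a between 0.012 and 0.02 m and horizontal distance between cap and bracket_a below 0.014 m))), for 0.2 s.
At the end, for the whole second after the job is handed in: On the base (centres within 18 mm) three brackets lie flat, each outer corner at the free corner of the square below (within 12 mm along each side), edges parallel within 0.15 rad; the cap lies flat on the third within 14 mm of its centre; all released and at rest (horizontal distance between bracket_low and base below 0.018 m and z of bracket_low in the frame of base between 0.009 and 0.015 m and linear speed of each of bracket_low, bracket_a, bracket_b, cap below 0.02 m/s and contact force between the fingers and bracket_low below 0.1 N and contact force between the fingers and bracket_a below 0.1 N and contact force between the fingers and bracket_b below 0.1 N and contact force between the fingers and cap below 0.1 N and ((x of bracket_a_corner in the frame of bracket_low between 0.033 and 0.057 m and y of bracket_a_corner in the frame of bracket_low between 0.033 and 0.057 m and z of bracket_a in the frame of bracket_low between 0.012 and 0.02 m and angle between the x axis of bracket_a and the x axis of bracket_low, either way round below 0.15 rad and angle between each of bracket_a, bracket_b, cap's own z axis and vertical below 0.06 rad and x of bracket_b_corner in the frame of bracket_a between 0.033 and 0.057 m and y of bracket_b_corner in the frame of bracket_a between 0.033 and 0.057 m and z of bracket_b in the frame of bracket_a between 0.012 and 0.02 m and angle between the x axis of bracket_b and the x axis of bracket_a, either way round below 0.15 rad and z of cap in the frame of bracket_b between 0.012 and 0.02 m and horizontal distance between cap and bracket_b below 0.014 m) or (x of bracket_b_corner in the frame of bracket_low between 0.033 and 0.057 m and y of bracket_b_corner in the frame of bracket_low between 0.033 and 0.057 m and z of bracket_b in the frame of bracket_low between 0.012 and 0.02 m and angle between the x axis of bracket_b and the x axis of bracket_low, either way round below 0.15 rad and angle between each of bracket_b, bracket_a, cap's own z axis and vertical below 0.06 rad and x of bracket_a_corner in the frame of bracket_b between 0.033 and 0.057 m and y of bracket_a_corner in the frame of bracket_b between 0.033 and 0.057 m and z of bracket_a in the frame of bracket_b between 0.012 and 0.02 m and angle between the x axis of bracket_a and the x axis of bracket_b, either way round below 0.15 rad and z of cap in the frame of bracket_a between 0.012 and 0.02 m and horizontal distance between cap and bracket_a below 0.014 m))); the robot touches nothing.
It fails at once if a bystander (counter, coupling, adapter) is pushed more than 30 mm from its place (distance of any of counter, coupling_b0, adapter_b0 from where it was at the start of the episode above 0.03 m).
It fails at once if a bracket or the cap is dropped onto the pile (falls free at more than 0.5 m/s above the base) ((horizontal distance between bracket_a and base below 0.09 m and linear speed of bracket_a above 0.5 m/s and contact force between the fingers and bracket_a below 0.1 N) or (horizontal distance between bracket_b and base below 0.09 m and linear speed of bracket_b above 0.5 m/s and contact force between the fingers and bracket_b below 0.1 N) or (horizontal distance between cap and base below 0.09 m and linear speed of cap above 0.5 m/s and contact force between the fingers and cap below 0.1 N)).
It also fails if it takes over 67 s, if anything falls off the work surface, if the arm or the gripper's body presses on something with over 40 N, if the wrist force passes 120 N, or if a joint passes its speed limit or range.

ROBOT

A 7-joint arm with a two-finger parallel gripper is mounted at the origin on a cart in front of the work surface, level with it; the furniture and walls round the work are solid. World frame = base frame: x ahead of the robot, y to its left, z up, the work surface at z = 0. Lengths are in m, angles in rad, forces in N, time in s.
With the tool pointing down it reaches from about 0.425 to 0.975 m from the base axis. Payload 16.7 kg.
Tool frame: the origin (TCP) lies at the very end of the fingers, on their centre line; the grasp point (between the pads) lies 19 mm behind it; x points along the fingers, y is the direction in which the jaws open and shut, and the axes are right-handed (so a half turn about x gives the same grasp; the last joint's range is limited). The gripper opens to 85 mm and grips with 20 to 120 N. Pads are 22 mm wide; open, the fingers measure 114 mm over their backs; the gripper's body (76 mm by 85 mm) begins 54 mm behind the grasp point. The pads swing forward as they close: fully open they stand 13 mm farther back than shut.
Start: joints at [-1.341, 0.426, 0.074, 1.606, -0.034, 1.111, -0.067], TCP at [0.25, 0.627, 0.231] pointing down, gripper open.
Joint ranges: [-2.85, 2.85], [-0.5, 2.14], [-1.23, 1.37], [0.21, 2.46], [-1.02, 4.16], [0.16, 2.05], [-2.73, 2.73]. Speed limits (rad/s): [1.89, 1.89, 2.39, 2.39, 3.01, 3.01, 3.01].

INTERFACE

Orientations are given as a rotation vector (axis times angle).
In Python, from plant import ctrl gives the robot as it stands.
- The arm moves only by the tool drive_tool, never from a script. Its argument "plan" is text: rows parted by semicolons, each of 6 numbers parted by spaces: the shift along the world's x, y, z normalised to -1 to 1, where 1 is 0.3 m, then the turn, a rotation vector about the world's x, y, z normalised to -1 to 1, where 1 is 30 degrees. A call has 1 to 20 rows; each row is the pose to reach, as a shift and turn from the pose commanded when the call began; what a row does not reach only later rows make up. A row lasts 1/10 s, in which the tool goes at most 50 mm and 8.59 degrees, less where a joint would pass 70% of its speed; a pose out of reach is approached as far as the arm can. A call with a number of a shift or a turn outside -1 to 1 is refused whole. A call with a gripper value outside its range is refused whole. "fingers" is the closure, from 0 (fully open) to 1 (shut), set as the call begins (left out, the last holds). The fingers move at their own pace and stop on an object; the grip force is fixed at half the most. Time passes only in rows, so rows that repeat a pose let the fingers close. It gives the time, the measured TCP pose, the force and the opening at its end, in the units of the state.
- ctrl.state(): the state, without advancing time (a new reading comes with each control period).
- ctrl.camera(name): name is "side" or "top"; returns a dict with "frame" (480x640x3 uint8, red, green, blue), "K" (3x3 intrinsics, pixels), "eye" and "attitude" of the camera in the world. Camera axes: x right, y down, z forward; pixel columns grow to the right and rows downward; lengths in m; the calibration is good to about 2 mm. A picture is of the moment at which its call begins. There is no depth.
- ctrl.close_job(): hands the job in, once; it reports no verdict.
Trained networks look in the newest picture that a camera, given by its name, has taken for a name from the list of things; names that differ only in an ending like _2 or _b are one class to them, and where a whole thing is asked for, a point or a joint stands for the part that bears it (a point fixed in the world has none). Each returns a list of dicts, best first, with "score" (0 to 1); they miss things now and then, are a little off and sometimes report something else, mostly with a low value. They report only what shows in the picture. A call takes as long as a camera call. They do not tell look-alikes from the thing itself.
- ctrl.trace(camera, target): "pixels" (480x640 bool, what is visible of it).
- ctrl.mark_of(camera, target): "at" ([x, y, z] in m, in world coordinates, good to about 4 mm: a listed point, or the origin of a listed thing).
The state is a dict: "t": time; "joints": joint angles; "joint_vel": joint speeds; "joint_efforts": joint torques, N m; "tcp_pos": TCP position; "tool_rot": TCP orientation; "ft_force": force on the tool from outside, world axes, zero at the start; "moment": the same for the moment, N m; "opening": opening from 0.0 (shut) to 1.0 (fully open).
Only numpy, scipy, OpenCV 4.12 (cv2) and the standard library are available. Lean on these libraries where they do the work, as an engineer would, in place of code of your own. Each camera call takes 0.05 s, during which the arm holds its last target.

## Working session

There is one attempt and no reset: what is moved stays moved. The work goes in short steps, Python scripts to look and compute and a tool call to move; the robot and the scene stay as the last step left them, time stands still between calls to the robot, and variables do not carry over. Pictures are saved under pics/ and viewed, and the job is handed in when it is done.

Besides the shell and the picture viewer there is one more tool, called after "Call:" as name(argument=value, ...) on one line, values as JSON. drive_tool: Moves the arm, as the interface text tells. Its arguments: {"type":"object","properties":{"plan":{"type":"string"},"fingers":{"type":"number"}},"required":["plan"]}

```bash
ls; mkdir -p pics
python3 - <<'E'
from plant import ctrl
import cv2, numpy as np
s=ctrl.state(); print({k:np.round(v,3) for k,v in s.items()})
for n in("top","side"):
    c=ctrl.camera(n); cv2.imwrite(f"pics/{n}0.png",c["frame"][:,:,::-1]); print(n,c["K"],c["eye"],c["attitude"])
    for t in("base","bracket_low","bracket_a","bracket_a_corner","cap","counter","coupling_b0","adapter_b0"):
        print(n,t,[(round(d["score"],2),np.round(d["at"],3)) for d in ctrl.mark_of(n,t)])
E
```

```text
pics
{'t': np.float64(0.0), 'joints': array([-1.34 ,  0.427,  0.074,  1.607, -0.034,  1.111, -0.067]), 'joint_vel': array([ 0.001,  0.003, -0.001, -0.001,  0.001, -0.   , -0.   ]), 'joint_efforts': array([ 2.0000e-03, -9.4985e+01,  3.7620e+00, -4.6352e+01,  1.9000e-02,
        1.0000e-02, -0.0000e+00]), 'tcp_pos': array([0.25 , 0.627, 0.231]), 'tool_rot': array([ 0.297,  1.55 , -0.299]), 'ft_force': array([-0.098,  0.505, -0.391]), 'moment': array([ 0.041,  0.013, -0.016]), 'opening': np.float64(0.998)}
top [[482.91001533   0.         309.13579568]
 [  0.         482.91001533 237.77171604]
 [  0.           0.           1.        ]] [0.3702708  0.15640151 0.95312384] [-2.10184851  2.14698356 -0.16443572]
top base [(0.73, array([ 0.629,  0.087, -0.003]))]
top bracket_low [(0.98, array([0.628, 0.083, 0.011]))]
top bracket_a [(0.89, array([ 0.62 , -0.106,  0.002])), (0.88, array([0.56 , 0.308, 0.002])), (0.87, array([ 0.683,  0.432, -0.   ]))]
top bracket_a_corner [(0.87, array([ 0.594, -0.163, -0.002]))]
top cap [(0.94, array([0.478, 0.187, 0.002]))]
top counter [(0.6, array([0.676, 0.2
[... 391 characters left out ...]
38 -0.63453407  0.47860594] [-2.05073745  0.17514332 -0.09760845]
side base [(0.85, array([ 0.626,  0.087, -0.005]))]
side bracket_low [(0.66, array([0.63 , 0.083, 0.013])), (0.37, array([0.565, 0.303, 0.002])), (0.18, array([ 0.594, -0.157,  0.002]))]
side bracket_a [(0.8, array([0.563, 0.302, 0.004])), (0.75, array([ 0.614, -0.099,  0.003])), (0.69, array([ 0.688,  0.433, -0.001]))]
side bracket_a_corner [(0.59, array([ 0.596, -0.16 , -0.   ])), (0.22, array([0.478, 0.188, 0.002]))]
side cap [(0.84, array([0.479, 0.19 , 0.002]))]
side counter [(0.48, array([0.678, 0.262, 0.002]))]
side coupling_b0 [(0.63, array([0.515, 0.012, 0.   ]))]
side adapter_b0 [(0.68, array([0.404, 0.052, 0.001]))]
```

View pics/top0.png

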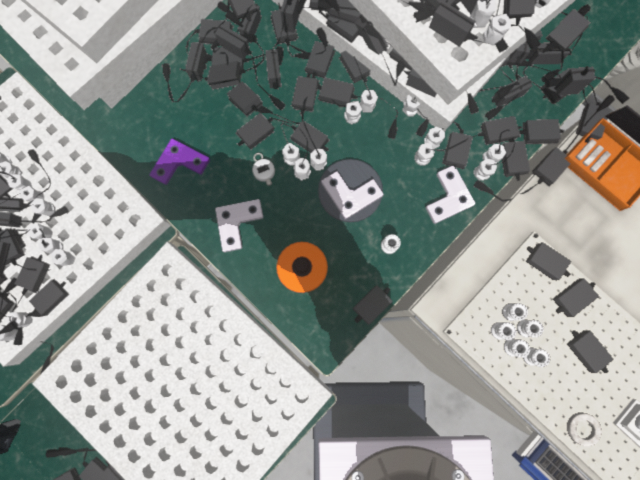

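View pics/side0.png

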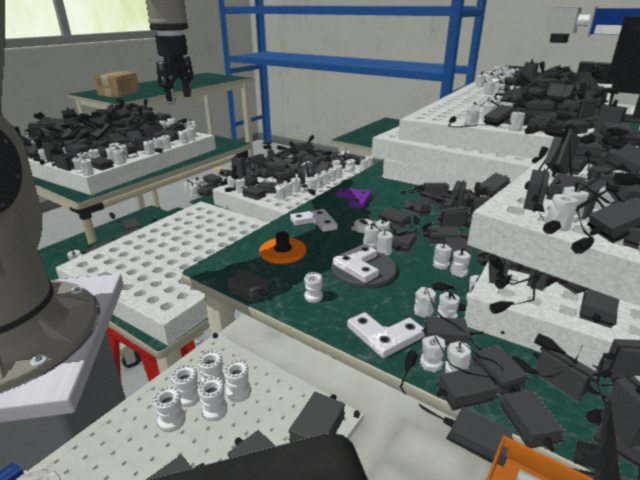

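```bash
cat > h.py <<'E'
from plant import ctrl
import cv2, numpy as np
from scipy.spatial.transform import Rotation as R
from scipy.optimize import minimize
def proj(c,P):
    P=np.atleast_2d(P).astype(float); q=R.from_rotvec(c["attitude"]).inv().apply(P-c["eye"]); u=q@c["K"].T; return u[:,:2]/u[:,2:]
def ray(c,uv,z):
    d=R.from_rotvec(c["attitude"]).apply(np.linalg.inv(c["K"])@[uv[0],uv[1],1]); return c["eye"]+d*(z-c["eye"][2])/d[2]
L=np.array([[-45,-45],[45,-45],[45,-7],[-7,-7],[-7,45],[-45,45]])/1e3
def W(p,pts,z):
    c,s=np.cos(p[2]),np.sin(p[2]); xy=pts@np.array([[c,s],[-s,c]])+p[:2]; return np.c_[xy,np.full(len(xy),z)]
S=8
def sil(c,p,z,h=.016,top=False):
    m=np.zeros((480,640),np.uint8)
    a=proj(c,W(p,L,z)); b=proj(c,W(p,L,z+h)); f=lambda q: np.round((np.asarray(q))*2**6).astype(np.int32)
    big=np.zeros((480*2,640*2),np.uint8)
    polys=[b] if top else [b,a]+[np.array([a[i],a[(i+1)%6],b[(i+1)%6],b[i]]) for i in range(6)]
    for q in polys: cv2.fillPoly(big,[f(q*2+.5)],255,cv2.LINE_AA,6)
    return cv2.resize(big,(640,480),interpolation=cv2.INTER_AREA)/255.
def fit(views,p0,z):
    # views: list of (cam,mask,topflag)
    def cost(p): return sum(np.abs(sil(c,p,z,top=t)-m).sum()/max(m.sum(),1) for c,m,t in views)
    best=None
    for k in range(12):
        p=[p0[0],p0[1],k*np.pi/6]
        v=cost(p)
        if best is None or v<best[0]: best=(v,p)
    r=minimize(cost,best[1],method="Nelder-Mead",options=dict(initial_simplex=np.array(best[1])+np.array([[0,0,0],[.008,0,0],[0,.008,0],[0,0,.2]]),xatol=1e-4,fatol=1e-4,maxiter=300))
    return r.x,r.fun
def masks(cam,t):
    return [(d["score"],np.asarray(d["pixels"])) for d in ctrl.trace(cam,t)]
E
python3 - <<'E'
from h import *
C={n:ctrl.camera(n) for n in("top","side")}
T={n:masks(n,"bracket_a") for n in C}; Lw={n:masks(n,"bracket_low") for n in C}
for n in C:
  for lab,ms in(("a",T[n]),("low",Lw[n])):
    for s,m in ms:
        ys,xs=np.nonzero(m); print(n,lab,round(s,2),m.sum(),xs.mean().round(),ys.mean().round())
    vis=C[n]["frame"][:,:,::-1].copy()
    for s,m in ms: vis[m]=(0,255,0)
    cv2.imwrite(f"pics/m_{n}_{lab}.png",vis)
def near(ms,c,P):
    u=proj(c,P)[0]; o=[m for s,m in ms if np.hypot(np.nonzero(m)[1].mean()-u[0],np.nonzero(m)[0].mean()-u[1])<25]
    return o[0].astype(float) if o else None
for name,P,z in(("A",[.617,-.103,.01],0),("B",[.562,.305,.01],0),("low",[.629,.083,.02],.012)):
    vs={}
    for n in C:
        m=near(T[n] if name!="low" else Lw[n],C[n],P)
        if m is not None: vs[n]=(C[n],m,False)
    for k in(["top"],["side"],["top","side"]):
        v=[vs[n] for n in k if n in vs]
        if v:
            p,f=fit(v,P,z); print(name,k,np.round(p,4),round(f,3))
E
```

```text
top a 0.77 1336 178.0 161.0
top a 0.73 1423 450.0 196.0
top a 0.59 1450 236.0 221.0
top low 0.78 1367 350.0 194.0
side a 0.95 436 355.0 196.0
side a 0.74 547 315.0 219.0
side low 0.67 1035 358.0 262.0
side low 0.19 474 314.0 287.0
A ['top'] [ 0.617  -0.1019  0.4074] 0.088
A ['top', 'side'] [ 0.617  -0.1019  0.4074] 0.088
B ['top'] [0.5638 0.3052 3.3225] 0.061
B ['side'] [0.5635 0.3083 3.2236] 0.282
B ['top', 'side'] [0.5639 0.3054 3.2874] 0.384
low ['top'] [0.6309 0.0829 5.2368] 0.116
low ['side'] [0.6324 0.0854 5.2469] 0.152
low ['top', 'side'] [0.631  0.0836 5.2528] 0.276
```

Run:
```python
from h import *
c=ctrl.camera("top"); f=c["frame"][:,:,::-1].copy()
k=4
def crop(x0,y0,w=100,h=90): 
    return cv2.resize(f[y0:y0+h,x0:x0+w],None,fx=k,fy=k,interpolation=cv2.INTER_CUBIC)
ims=[]
for (x0,y0),p,z in(((400,150),(.617,-.1019,.4074),0),((190,180),(.5638,.3052,3.32),0),((300,145),(.631,.0833,5.245),.012),((130,120),None,0)):
    im=crop(x0,y0)
    if p:
        q=(proj(c,W(p,L,z+.016))-[x0,y0]+.5)*k; cv2.polylines(im,[q.round().astype(np.int32)],True,(0,0,255),1)
    ims.append(im)
cv2.imwrite("pics/crop0.png",np.vstack([np.hstack(ims[:2]),np.hstack(ims[2:])])[:600*2])
im=cv2.imread("pics/crop0.png"); cv2.imwrite("pics/crop0.png",cv2.resize(im,(660,594)))
s=ctrl.state(); Rm=R.from_rotvec(s["tool_rot"]).as_matrix(); print(s["t"],Rm.round(3))
for n,d in(("cap",ctrl.mark_of("top","cap")),):
    print(d[0]["at"])
m=masks("top","cap")[0][1]; (cx,cy),r=cv2.minEnclosingCircle(np.argwhere(m)[:,::-1].astype(np.float32)); print("cap circle",cx,cy,r,ray(c,(cx,cy),.01))
h=cv2.cvtColor(c["frame"],cv2.COLOR_RGB2HSV); mm=((h[...,0]>5)&(h[...,0]<20)&(h[...,1]>180)); mm[:230]=0; mm[300:]=0; mm[:,360:]=0
q=np.argwhere(mm)[:,::-1].astype(np.float32); e=cv2.fitEllipse(cv2.convexHull(q)); print(e,ray(c,e[0],.01))
```

```text
1.25 [[-0.     0.371  0.929]
 [-0.     0.929 -0.371]
 [-1.    -0.    -0.   ]]
[0.4774, 0.1882, 0.0015]
cap circle 302.2766418457031 266.7944030761719 25.479219436645508 [0.47581525 0.18504497 0.01      ]
((301.68310546875, 266.8094177246094), (49.388893127441406, 49.87299346923828), 61.27717590332031) [0.47581096 0.18621045 0.01      ]
```

View pics/crop0.png

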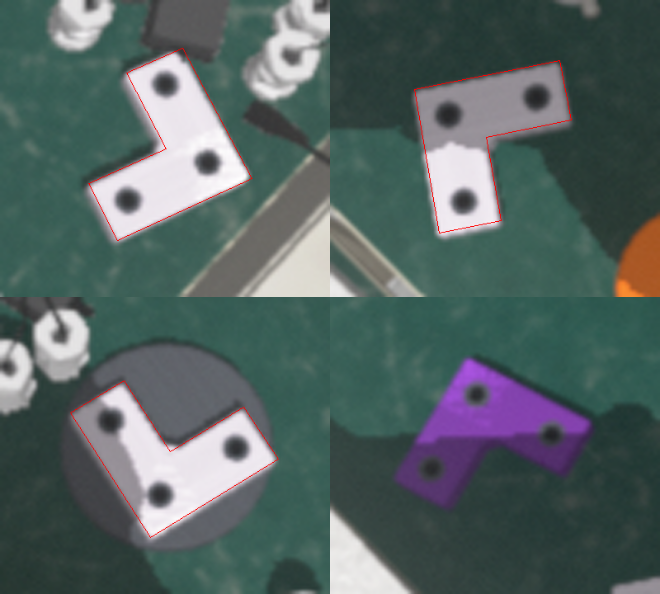

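Three L-shaped things lie loose in the top view. The silver ones at (450,195) and (238,222) are the aluminium brackets I want. The purple one at (180,160) is the look-alike, and the enlarged crop confirms its colour. The fitted outlines sit on both silver brackets and on the bottom bracket at (350,190). I'll take the bracket at (238,222) first, gripping its y-leg.

Call:
drive_tool(plan="0.57 -0.55 0 0 0 -0.97;0.57 -0.55 0 0 0 -0.97;0.57 -0.55 0 0 0 -0.97;0.57 -0.55 0 0 0 -0.97;0.57 -0.55 0 0 0 -0.97;0.57 -0.55 0 0 0 -0.97;0.57 -0.55 0 0 0 -0.97;0.57 -0.55 0 0 0 -0.97", fingers=0.3)

```text
t: 2.15
tcp_pos: [0.4203, 0.4628, 0.2312]
tool_rot: [0.692, 1.458, -0.692]
ft_force: [0.5, 0.1, 0.4]
opening: 0.702
```

Call:
drive_tool(plan="0.57 -0.55 -0.437 0 0 -0.963;0.57 -0.55 -0.437 0 0 -0.963;0.57 -0.55 -0.437 0 0 -0.963;0.57 -0.55 -0.437 0 0 -0.963;0.57 -0.55 -0.437 0 0 -0.963;0.57 -0.55 -0.437 0 0 -0.963;0.57 -0.55 -0.437 0 0 -0.963;0.57 -0.55 -0.437 0 0 -0.963;0.57 -0.55 -0.437 0 0 -0.963")

```text
t: 3.05
tcp_pos: [0.5913, 0.299, 0.1006]
tool_rot: [1.075, 1.29, -1.074]
ft_force: [-0.3, 0.4, -0.5]
opening: 0.697
```

Run:
```python
from h import *
s=ctrl.state(); M=R.from_rotvec(s["tool_rot"]).as_matrix(); print(s["t"],s["tcp_pos"].round(4),np.degrees(np.arctan2(M[1,1],M[0,1])),np.round(s["joints"],2))
print((W([.5638,.3052,3.3225],np.array([[-.026,.012]]),0)))
c=ctrl.camera("side"); cv2.imwrite("pics/s1.png",cv2.resize(c["frame"][130:330,180:440,::-1],None,fx=3,fy=3))
```

```text
3.05 [0.5913 0.299  0.1006] 10.392555512268991 [-0.82  0.56  0.35  1.76 -0.25  0.87 -0.18]
[[0.59153477 0.29807381 0.        ]]
```

View pics/s1.png

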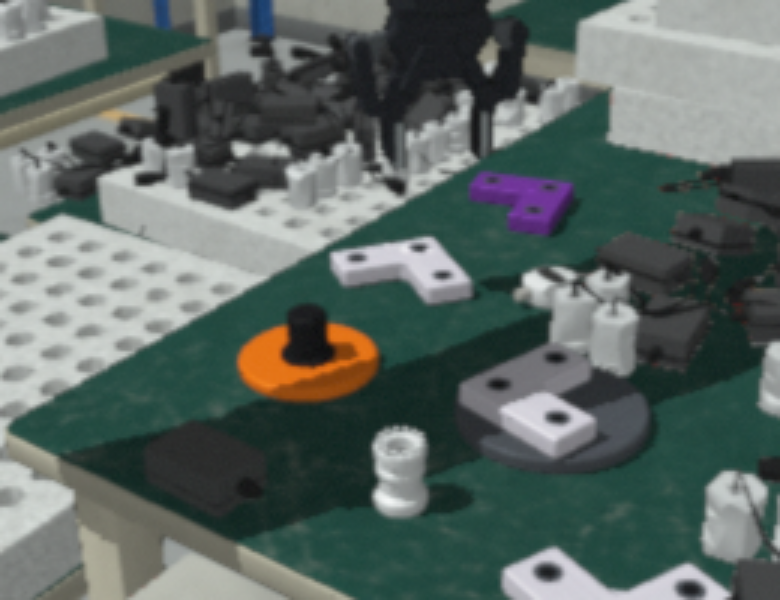

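Call:
drive_tool(plan="0 -0.003 -0.15 0 0 0;0 -0.003 -0.25 0 0 0;0 -0.003 -0.29 0 0 0;0 -0.003 -0.31 0 0 0;0 -0.003 -0.322 0 0 0;0 -0.003 -0.322 0 0 0;0 -0.003 -0.322 0 0 0")

```text
t: 3.8
tcp_pos: [0.5928, 0.2964, 0.0048]
tool_rot: [1.078, 1.288, -1.075]
ft_force: [0.5, -0.1, -0.9]
opening: 0.701
```

Call:
drive_tool(plan="0 0 0 0 0 0;0 0 0 0 0 0;0 0 0 0 0 0;0 0 0 0 0 0;0 0 0 0 0 0;0 0 0 0 0 0;0 0 0 0 0 0", fingers=1)

```text
t: 4.5
tcp_pos: [0.5927, 0.2962, 0.0047]
tool_rot: [1.077, 1.288, -1.075]
ft_force: [-3.0, -0.6, 10.4]
opening: 0.425
```

Call:
drive_tool(plan="0 0 0 0 0 0;0 0 0 0 0 0;0 0 0.005 0 0 0;0 0 0.01 0 0 0;0 0 0.012 0 0 0", fingers=0.4)

```text
t: 5.0
tcp_pos: [0.5923, 0.2959, 0.0074]
tool_rot: [1.077, 1.288, -1.076]
ft_force: [-0.7, 0.0, 0.6]
opening: 0.601
```

Call:
drive_tool(plan="0 0 0 0 0 0;0 0 0 0 0 0;0 0 0 0 0 0;0 0 0 0 0 0;0 0 0 0 0 0;0 0 0 0 0 0", fingers=1)

```text
t: 5.6
tcp_pos: [0.5924, 0.296, 0.0077]
tool_rot: [1.077, 1.288, -1.076]
ft_force: [-1.8, -1.2, 8.3]
opening: 0.421
```

Call:
drive_tool(plan="0 0 0.03 0 0 0;0 0 0.1 0 0 0;0 0 0.2 0 0 0;0 0 0.3 0 0 0;0 0 0.383 0 0 0;0.02 -0.1 0.383 0 0 -0.2;0.04 -0.25 0.383 0 0 -0.45;0.06 -0.4 0.383 0 0 -0.7;0.06 -0.4 0.383 0 0 -0.9;0.06 -0.4 0.383 0 0 -1;0.06 -0.4 0.383 0 0 -1;0.06 -0.4 0.383 0 0 -1")

```text
t: 6.8
tcp_pos: [0.6101, 0.1762, 0.1222]
tool_rot: [1.457, 1.027, -1.457]
ft_force: [0.4, -0.1, -2.7]
opening: 0.421
```

Run:
```python
from h import *
s=ctrl.state(); M=R.from_rotvec(s["tool_rot"]).as_matrix(); print(s["t"],s["tcp_pos"].round(4),np.degrees(np.arctan2(M[1,1],M[0,1])),np.round(s["joints"],2),s["ft_force"].round(1))
c=ctrl.camera("side"); u=proj(c,s["tcp_pos"])[0].astype(int); print(u); a=cv2.resize(c["frame"][u[1]-60:u[1]+60,u[0]-65:u[0]+65,::-1],None,fx=3,fy=3)
c=ctrl.camera("top"); u=proj(c,s["tcp_pos"])[0].astype(int); print(u); b=cv2.resize(c["frame"][u[1]-60:u[1]+60,u[0]-65:u[0]+65,::-1],None,fx=3,fy=3)
cv2.imwrite("pics/s2.png",np.hstack([a,b]))
```

```text
6.8 [0.6101 0.1762 0.1222] -19.62175822940321 [-0.76  0.52  0.51  1.82 -0.32  0.89 -0.44] [ 0.4 -0.1 -2.7]
[345 196]
[303 184]
```

View pics/s2.png

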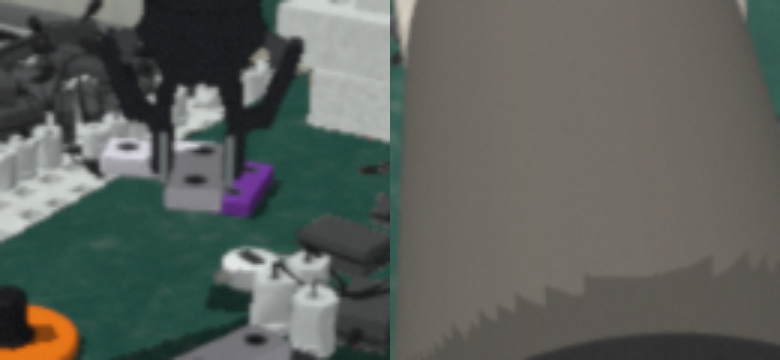

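Call:
drive_tool(plan="0.02 -0.1 0 0 0 -0.25;0.04 -0.22 0 0 0 -0.5;0.06 -0.34 0 0 0 -0.75;0.073 -0.408 0 0 0 -1;0.073 -0.408 0 0 0 -1;0.073 -0.408 0 0 0 -1;0.073 -0.408 0 0 0 -1")

```text
t: 7.6
tcp_pos: [0.632, 0.0548, 0.1219]
tool_rot: [1.812, 0.668, -1.812]
ft_force: [0.3, 0.2, -1.9]
opening: 0.42
```

Call:
drive_tool(plan="0 0 -0.05 0 0 -0.17;0 0 -0.12 0 0 -0.33;0 0 -0.17 0 0 -0.33;0 0 -0.17 0 0 -0.33;0 0 -0.17 0 0 -0.33")

```text
t: 8.1
tcp_pos: [0.6322, 0.0538, 0.0713]
tool_rot: [1.921, 0.524, -1.922]
ft_force: [-0.1, 0.2, -2.5]
opening: 0.423
```

Run:
```python
from h import *
s=ctrl.state(); M=R.from_rotvec(s["tool_rot"]).as_matrix(); print(s["t"],s["tcp_pos"].round(4),np.degrees(np.arctan2(M[1,1],M[0,1])),M[:,0].round(4),s["ft_force"].round(1))
c=ctrl.camera("side"); u=proj(c,s["tcp_pos"])[0].astype(int); print(u); a=cv2.resize(c["frame"][u[1]-60:u[1]+60,u[0]-65:u[0]+65,::-1],None,fx=5,fy=5)
# overlay expected held bracket
ja=np.arctan2(M[1,1],M[0,1])+np.pi; xa=np.array([np.cos(ja),np.sin(ja)]); ya=np.array([-xa[1],xa[0]])
O=s["tcp_pos"][:2]+.026*xa-.0142*ya; print("O",O.round(4),ja)
for z in(s["tcp_pos"][2]-.0076,s["tcp_pos"][2]+.0084):
    q=(proj(c,W([*O,ja],L,z))-u+[65,60]+.5)*5; cv2.polylines(a,[q.round().astype(np.int32)],True,(0,0,255),1)
q=(proj(c,W([.631,.0833,5.245],L,.028))-u+[65,60]+.5)*5; cv2.polylines(a,[q.round().astype(np.int32)],True,(0,255,0),1)
cv2.imwrite("pics/s3.png",a)
```

```text
8.1 [0.6322 0.0538 0.0713] -59.49155330223521 [-3.e-04 -0.e+00 -1.e+00] [-0.1  0.2 -2.5]
[370 246]
O [0.6312 0.0834] 2.1032691713400835
```

View pics/s3.png

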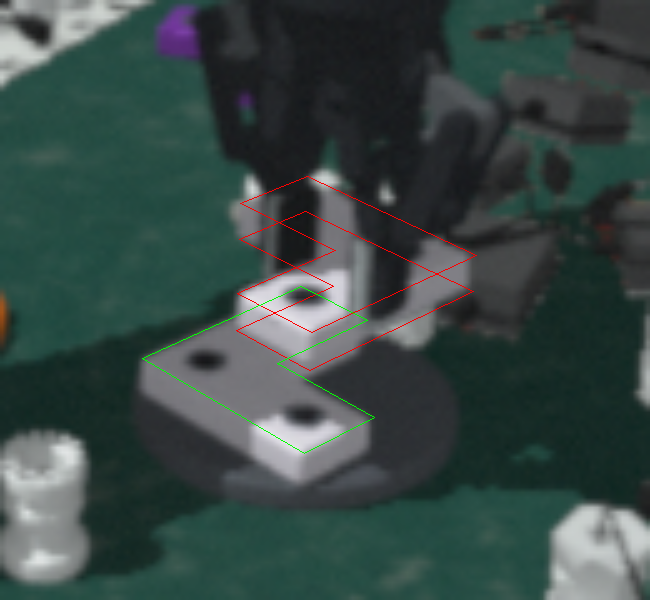

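The side view shows the held bracket within about a pixel of its predicted outline (crop near 370,246), level and over the bottom bracket. I'll lower it now.

Call:
drive_tool(plan="0 0 -0.05 0 0 0;0 0 -0.085 0 0 0;0 0 -0.1 0 0 0;0 0 -0.107 0 0 0;0 0 -0.112 0 0 0;0 0 -0.116 0 0 0;0 0 -0.118 0 0 0;0 0 -0.118 0 0 0")

```text
t: 8.95
tcp_pos: [0.6323, 0.0535, 0.0359]
tool_rot: [1.924, 0.522, -1.923]
ft_force: [-1.1, 0.0, -2.9]
opening: 0.421
```

Call:
drive_tool(plan="0 0 -0.002 0 0 0;0 0 -0.004 0 0 0;0 0 -0.005 0 0 0")

```text
t: 9.25
tcp_pos: [0.6324, 0.0536, 0.0355]
tool_rot: [1.924, 0.522, -1.923]
ft_force: [-8.5, -0.3, 24.3]
opening: 0.421
```

Call:
drive_tool(plan="0 0 0.002 0 0 0;0 0 0.003 0 0 0")

```text
t: 9.45
tcp_pos: [0.6323, 0.0536, 0.0357]
tool_rot: [1.924, 0.522, -1.923]
ft_force: [-1.9, -0.0, 4.5]
opening: 0.419
```

Call:
drive_tool(plan="0 0 0 0 0 0;0 0 0 0 0 0;0 0 0 0 0 0;0 0 0.01 0 0 0;0 0 0.04 0 0 0;0 0 0.15 0 0 0;0 0 0.3 0 0 0;0 0 0.3 0 0 0", fingers=0.38)

```text
t: 10.25
tcp_pos: [0.635, 0.0531, 0.131]
tool_rot: [1.931, 0.52, -1.916]
ft_force: [0.6, -0.5, 0.4]
opening: 0.622
```

Call:
drive_tool(plan="-0.145 -0.516 0 0 0 1;-0.145 -0.516 0 0 0 1;-0.145 -0.516 0 0 0 1;-0.145 -0.516 0 0 0 1;-0.145 -0.516 0 0 0 1;-0.145 -0.516 0 0 0 1")

```text
t: 10.85
tcp_pos: [0.5889, -0.1008, 0.1254]
tool_rot: [1.582, 0.917, -1.58]
ft_force: [0.7, 0.2, 0.0]
opening: 0.616
```

Call:
drive_tool(plan="0 0 0 0 0 1;0 0 0 0 0 1;0 0 0 0 0 1;0 0 0 0 0 1;0 0 0 0 0 1")

```text
t: 11.35
tcp_pos: [0.5891, -0.0995, 0.1251]
tool_rot: [1.204, 1.213, -1.203]
ft_force: [-0.9, -0.8, 0.2]
opening: 0.618
```

Run:
```python
from h import *
s=ctrl.state(); M=R.from_rotvec(s["tool_rot"]).as_matrix(); print(s["t"],s["tcp_pos"].round(4),np.degrees(np.arctan2(M[1,1],M[0,1])),M[:,0].round(4),np.round(s["joints"],2))
a=[]
for n in("top","side"):
    c=ctrl.camera(n); u=proj(c,[.63,.083,.03])[0].astype(int); k=5 ; im=cv2.resize(c["frame"][u[1]-50:u[1]+50,u[0]-55:u[0]+55,::-1],None,fx=k,fy=k)
    for p,z,col in(([.6312,.0834,2.1033],.044,(0,0,255)),([.631,.0833,5.245],.028,(0,255,0))):
        q=(proj(c,W(p,L,z))-u+[55,50]+.5)*k; cv2.polylines(im,[q.round().astype(np.int32)],True,col,1)
    a.append(im)
cv2.imwrite("pics/s4.png",cv2.resize(np.hstack(a),(800,364)))
```

```text
11.35 [ 0.5891 -0.0995  0.1251] 0.4522834538077826 [-1.e-04  5.e-04 -1.e+00] [-0.29  0.45  0.45  1.9  -0.26  0.85  0.3 ]
```

View pics/s4.png

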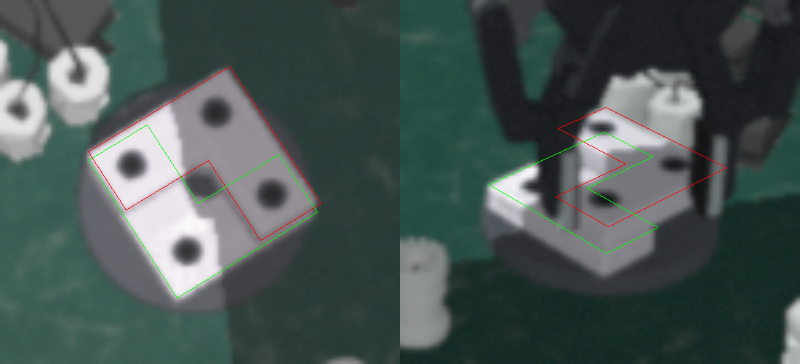

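Call:
drive_tool(plan="-0.002 -0.006 -0.1 0 0 0.4;-0.002 -0.006 -0.2 0 0 0.762;-0.002 -0.006 -0.25 0 0 0.762;-0.002 -0.006 -0.31 0 0 0.762;-0.002 -0.006 -0.35 0 0 0.762;-0.002 -0.006 -0.38 0 0 0.762;-0.002 -0.006 -0.392 0 0 0.762;-0.002 -0.006 -0.392 0 0 0.762")

```text
t: 12.25
tcp_pos: [0.5881, -0.1029, 0.0074]
tool_rot: [0.906, 1.374, -0.907]
ft_force: [0.4, -0.5, 0.6]
opening: 0.622
```

Call:
drive_tool(plan="0 0 0 0 0 0;0 0 0 0 0 0;0 0 0 0 0 0;0 0 0 0 0 0;0 0 0 0 0 0;0 0 0 0 0 0;0 0 0 0 0 0", fingers=1)

```text
t: 12.95
tcp_pos: [0.5885, -0.1031, 0.0084]
tool_rot: [0.907, 1.373, -0.905]
ft_force: [-0.9, 0.2, 5.9]
opening: 0.416
```

Run:
```python
from h import *
s=ctrl.state(); M=R.from_rotvec(s["tool_rot"]).as_matrix(); ja=np.arctan2(M[1,1],M[0,1]);print(s["t"],s["tcp_pos"].round(4),np.degrees(ja),s["ft_force"])
xa=np.array([np.cos(ja),np.sin(ja)]); ya=np.array([-xa[1],xa[0]]); d=s["tcp_pos"][:2]-[.617,-.1019]; print("local",d@xa,d@ya)
yt=5.245; xt=np.array([np.cos(yt),np.sin(yt)]); yt_=np.array([-xt[1],xt[0]]); T=np.array([.631,.0833])-.026*xt+(d@ya)*yt_
print("target",T.round(4),"delta/0.3",((T-s["tcp_pos"][:2])/.3).round(3),"turn",np.degrees(yt-2*np.pi-ja))
```

```text
12.95 [ 0.5885 -0.1031  0.0084] 23.192204988909793 [-0.91727785  0.21329054  5.88516163]
local -0.02664387985025602 0.010148166209908882
target [0.6265 0.1109] delta/0.3 [0.127 0.713] turn -82.675841442793
```

Call:
drive_tool(plan="0 0 0.03 0 0 0;0 0 0.1 0 0 0;0 0 0.2 0 0 0;0 0 0.3 0 0 0;0 0 0.4 0 0 0;0.02 0.1 0.4 0 0 -0.2;0.04 0.2 0.4 0 0 -0.45;0.06 0.35 0.4 0 0 -0.7;0.06 0.4 0.4 0 0 -0.9;0.06 0.4 0.4 0 0 -1;0.06 0.4 0.4 0 0 -1")

```text
t: 14.05
tcp_pos: [0.606, 0.0178, 0.1281]
tool_rot: [1.296, 1.151, -1.296]
ft_force: [-0.3, -0.5, -2.5]
opening: 0.423
```

Call:
drive_tool(plan="0.02 0.1 0 0 0 -0.25;0.04 0.2 0 0 0 -0.5;0.06 0.3 0 0 0 -0.75;0.067 0.313 0 0 0 -1;0.067 0.313 0 0 0 -1;0.067 0.313 0 0 0 -1;0.067 0.313 0 0 0 -1")

```text
t: 14.75
tcp_pos: [0.6261, 0.1094, 0.1278]
tool_rot: [1.663, 0.835, -1.663]
ft_force: [0.2, 0.3, -2.3]
opening: 0.424
```

Call:
drive_tool(plan="0 0 -0.03 0 0 -0.2;0 0 -0.06 0 0 -0.45;0 0 -0.1 0 0 -0.756;0 0 -0.13 0 0 -0.756;0 0 -0.13 0 0 -0.756;0 0 -0.13 0 0 -0.756")

```text
t: 15.35
tcp_pos: [0.6262, 0.1104, 0.0887]
tool_rot: [1.919, 0.528, -1.919]
ft_force: [0.0, 1.1, -2.5]
opening: 0.421
```

Run:
```python
from h import *
s=ctrl.state(); M=R.from_rotvec(s["tool_rot"]).as_matrix(); print(s["t"],s["tcp_pos"].round(4),np.degrees(np.arctan2(M[1,1],M[0,1])),M[:,0].round(4),s["ft_force"].round(1))
c=ctrl.camera("side"); u=proj(c,[.63,.083,.05])[0].astype(int); k=5; a=cv2.resize(c["frame"][u[1]-60:u[1]+60,u[0]-65:u[0]+65,::-1],None,fx=k,fy=k)
ja=np.arctan2(M[1,1],M[0,1]); xa=np.array([np.cos(ja),np.sin(ja)]); ya=np.array([-xa[1],xa[0]])
O=s["tcp_pos"][:2]+.026*xa-.01015*ya; print("O",O.round(4),ja+2*np.pi)
for z in(s["tcp_pos"][2]-.0084,s["tcp_pos"][2]+.0076):
    q=(proj(c,W([*O,ja],L,z))-u+[65,60]+.5)*k; cv2.polylines(a,[q.round().astype(np.int32)],True,(0,0,255),1)
q=(proj(c,W([.6312,.0834,2.1033],L,.044))-u+[65,60]+.5)*k; cv2.polylines(a,[q.round().astype(np.int32)],True,(0,255,0),1)
cv2.imwrite("pics/s5.png",a)
```

```text
15.35 [0.6262 0.1104 0.0887] -59.2584587658038 [-1.e-04  0.e+00 -1.e+00] [ 0.   1.1 -2.5]
O [0.6308 0.0828] 5.248930092059014
```

View pics/s5.png

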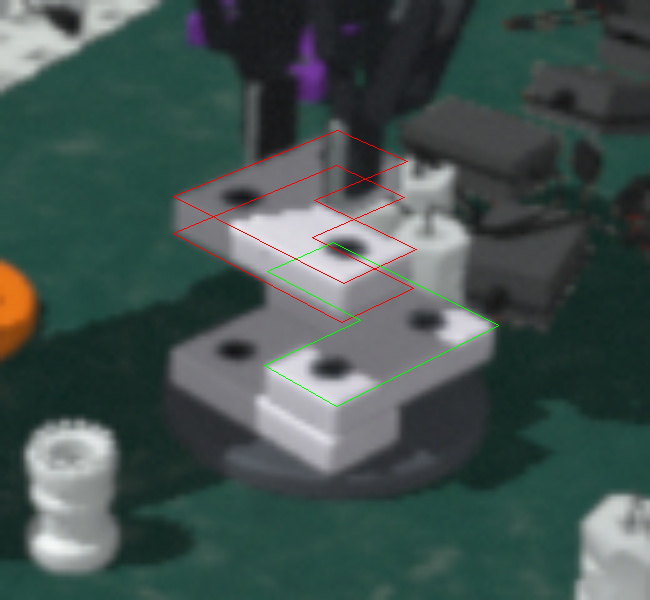

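Call:
drive_tool(plan="0 0 -0.05 0 0 0;0 0 -0.085 0 0 0;0 0 -0.1 0 0 0;0 0 -0.107 0 0 0;0 0 -0.113 0 0 0;0 0 -0.117 0 0 0;0 0 -0.119 0 0 0;0 0 -0.119 0 0 0")

```text
t: 16.2
tcp_pos: [0.6262, 0.1109, 0.0529]
tool_rot: [1.921, 0.524, -1.921]
ft_force: [0.1, 0.1, -2.8]
opening: 0.419
```

Call:
drive_tool(plan="0 0 -0.002 0 0 0;0 0 -0.003 0 0 0;0 0 -0.003 0 0 0")

```text
t: 16.5
tcp_pos: [0.6263, 0.1109, 0.0524]
tool_rot: [1.922, 0.525, -1.921]
ft_force: [-2.3, -0.6, 6.0]
opening: 0.417
```

Call:
drive_tool(plan="0 0 0 0 0 0;0 0 0 0 0 0;0 0 0 0 0 0;0 0 0.01 0 0 0;0 0 0.04 0 0 0;0 0 0.15 0 0 0;0 0 0.25 0 0 0;0 0 0.25 0 0 0", fingers=0.38)

```text
t: 17.3
tcp_pos: [0.6283, 0.1108, 0.1313]
tool_rot: [1.927, 0.524, -1.916]
ft_force: [0.6, 0.1, 0.4]
opening: 0.623
```

Call:
drive_tool(plan="-0.505 0.254 0 0 0 0;-0.505 0.254 0 0 0 0;-0.505 0.254 0 0 0 0;-0.505 0.254 0 0 0 0;-0.505 0.254 0 0 0 0;-0.505 0.254 0 0 0 0;-0.505 0.254 0 0 0 0")

```text
t: 18.0
tcp_pos: [0.4755, 0.1867, 0.1271]
tool_rot: [1.922, 0.523, -1.921]
ft_force: [0.0, 0.5, -0.3]
opening: 0.618
```

Run:
```python
from h import *
s=ctrl.state(); M=R.from_rotvec(s["tool_rot"]).as_matrix(); print(s["t"],s["tcp_pos"].round(4),np.degrees(np.arctan2(M[1,1],M[0,1])),M[:,0].round(4),np.round(s["joints"],2))
a=[]
C={}
for n in("top","side"):
    c=C[n]=ctrl.camera(n); u=proj(c,[.56,.13,.03])[0].astype(int); k=4 ; im=cv2.resize(c["frame"][u[1]-75:u[1]+75,u[0]-80:u[0]+80,::-1],None,fx=k,fy=k)
    for p,z,col in(([.6312,.0834,2.1033],.044,(0,0,255)),([.6308,.0828,5.249],.060,(0,255,0))):
        q=(proj(c,W(p,L,z))-u+[80,75]+.5)*k; cv2.polylines(im,[q.round().astype(np.int32)],True,col,1)
    for z,r in((.01,.05),(.045,.0145),(.01,.0145)):
        t=np.linspace(0,2*np.pi,40); q=(proj(c,np.c_[.477+r*np.cos(t),.187+r*np.sin(t),0*t+z])-u+[80,75]+.5)*k; cv2.polylines(im,[q.round().astype(np.int32)],True,(255,0,0),1)
    a.append(im)
cv2.imwrite("pics/s6.png",cv2.resize(np.hstack(a),(800,375)))
print([ (d["score"],d["at"]) for n in C for d in ctrl.mark_of(n,"cap")])
for n in C:
  for s_,m in masks(n,"bracket_a"):
    u=proj(C[n],[.63,.083,.06])[0]; ys,xs=np.nonzero(m)
    if np.hypot(xs.mean()-u[0],ys.mean()-u[1])<25: print(n,fit([(C[n],m.astype(float),False)],[.63,.083],.044))
```

```text
18.0 [0.4755 0.1867 0.1271] -59.517528395711544 [ 8.e-04  1.e-04 -1.e+00] [-1.11  0.36  0.74  2.1  -0.34  0.8  -1.2 ]
[(0.34, [0.6265, 0.0834, 0.0315]), (0.66, [0.4768, 0.1874, 0.0017])]
top (array([0.63261675, 0.08176967, 5.29666886]), np.float64(0.4290627245662663))
top (array([0.62790324, 0.0827097 , 2.19028385]), np.float64(1.6862551599587203))
side (array([0.63077228, 0.08443802, 5.23734727]), np.float64(0.17228732513613884))
side (array([0.6436759 , 0.07448764, 2.82062138]), np.float64(1.8043860651056538))
```

View pics/s6.png

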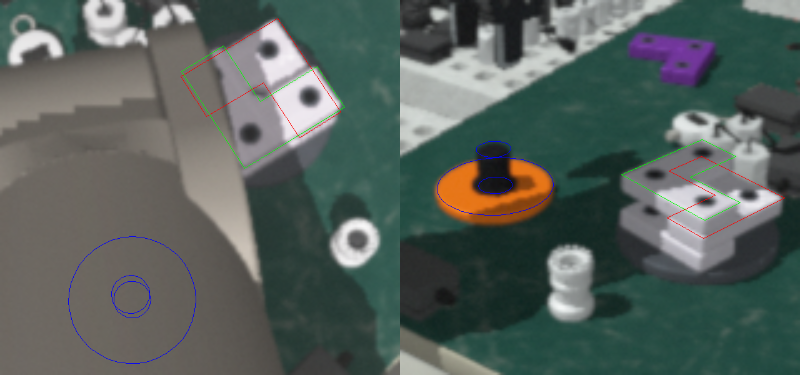

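The pile outlines match in both views (top 262,95 in the crop; side 700,190). The cap's overlay sits on the orange disc at (493,185) in the side half. Next I'll grip the knob.

Call:
drive_tool(plan="0.005 0 -0.12 0 0 0;0.005 0 -0.22 0 0 0;0.005 0 -0.29 0 0 0;0.005 0 -0.34 0 0 0;0.005 0 -0.36 0 0 0;0.005 0 -0.367 0 0 0;0.005 0 -0.367 0 0 0;0.005 0 -0.367 0 0 0")

```text
t: 19.1
tcp_pos: [0.4766, 0.1873, 0.0176]
tool_rot: [1.923, 0.525, -1.92]
ft_force: [1.2, 0.3, 0.1]
opening: 0.622
```

Call:
drive_tool(plan="0 0 0 0 0 0;0 0 0 0 0 0;0 0 0 0 0 0;0 0 0 0 0 0;0 0 0 0 0 0;0 0 0 0 0 0;0 0 0 0 0 0;0 0 0 0 0 0", fingers=1)

```text
t: 19.9
tcp_pos: [0.4765, 0.1873, 0.0176]
tool_rot: [1.922, 0.525, -1.921]
ft_force: [-3.0, -0.9, 13.6]
opening: 0.323
```

Call:
drive_tool(plan="0 0 0.03 0 0 0;0 0 0.1 0 0 0;0 0 0.2 0 0 0;0 0 0.3 0 0 0;0 0 0.4 0 0 0;0.1 -0.07 0.4 0 0 0;0.2 -0.14 0.4 0 0 0;0.3 -0.2 0.4 0 0 0;0.4 -0.27 0.4 0 0 0;0.46 -0.31 0.4 0 0 0;0.514 -0.348 0.4 0 0 0;0.514 -0.348 0.4 0 0 0;0.514 -0.348 0.4 0 0 0")

```text
t: 21.2
tcp_pos: [0.6299, 0.0824, 0.1369]
tool_rot: [1.921, 0.523, -1.922]
ft_force: [-0.8, -1.6, -2.3]
opening: 0.315
```

Run:
```python
from h import *
s=ctrl.state(); print(s["t"],s["tcp_pos"].round(4),s["ft_force"].round(1),s["opening"])
c=ctrl.camera("side"); u=proj(c,[.63,.083,.08])[0].astype(int); k=5; a=cv2.resize(c["frame"][u[1]-60:u[1]+60,u[0]-65:u[0]+65,::-1],None,fx=k,fy=k)
t=np.linspace(0,2*np.pi,40); x,y,z=s["tcp_pos"]
for zz in(z-.0176,z-.0076):
    q=(proj(c,np.c_[x+.05*np.cos(t),y+.05*np.sin(t),0*t+zz])-u+[65,60]+.5)*k; cv2.polylines(a,[q.round().astype(np.int32)],True,(255,0,0),1)
cv2.imwrite("pics/s7.png",a)
```

```text
21.2 [0.6299 0.0824 0.1369] [-0.8 -1.6 -2.3] 0.31532769167447366
```

View pics/s7.png

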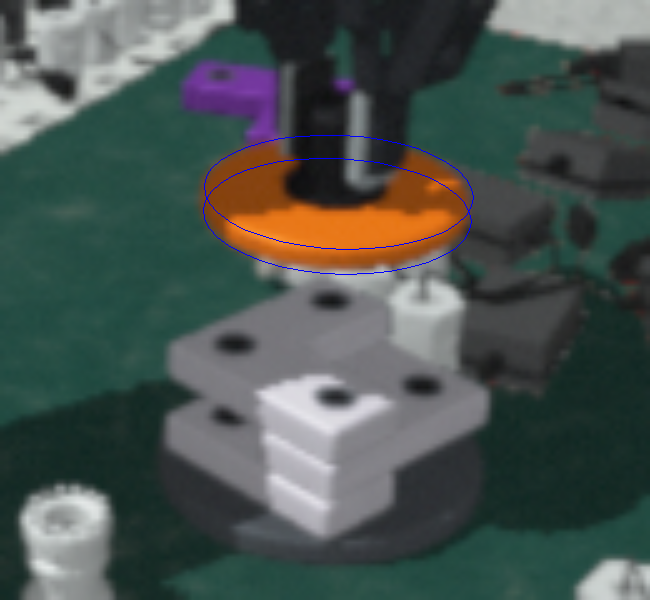

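Call:
drive_tool(plan="0.003 0.002 -0.06 0 0 0;0.003 0.002 -0.12 0 0 0;0.003 0.002 -0.16 0 0 0;0.003 0.002 -0.18 0 0 0;0.003 0.002 -0.187 0 0 0;0.003 0.002 -0.192 0 0 0;0.003 0.002 -0.195 0 0 0;0.003 0.002 -0.196 0 0 0;0.003 0.002 -0.196 0 0 0")

```text
t: 22.15
tcp_pos: [0.6314, 0.0833, 0.0783]
tool_rot: [1.922, 0.524, -1.921]
ft_force: [-0.7, 0.3, -3.0]
opening: 0.32
```

Call:
drive_tool(plan="0 0 -0.002 0 0 0;0 0 -0.003 0 0 0;0 0 -0.003 0 0 0")

```text
t: 22.45
tcp_pos: [0.6315, 0.0833, 0.0777]
tool_rot: [1.922, 0.525, -1.921]
ft_force: [-1.9, -0.3, 5.4]
opening: 0.315
```

Contact is light, so I'll release and lift off.

Call:
drive_tool(plan="0 0 0 0 0 0;0 0 0 0 0 0;0 0 0 0 0 0;0 0 0 0 0 0;0 0 0.03 0 0 0;0 0 0.12 0 0 0;0 0 0.25 0 0 0;0 0 0.4 0 0 0;-0.3 -0.4 0.4 0 0 0;-0.5 -0.7 0.4 0 0 0;-0.5 -0.7 0.4 0 0 0;-0.5 -0.7 0.4 0 0 0", fingers=0.4)

```text
t: 23.65
tcp_pos: [0.5134, -0.0807, 0.1977]
tool_rot: [1.922, 0.525, -1.921]
ft_force: [0.4, -1.4, 0.2]
opening: 0.598
```

Run:
```python
from h import *
s=ctrl.state(); print(s["t"],s["tcp_pos"].round(4),s["ft_force"].round(1),s["opening"])
a=[]
for n in("top","side"):
    c=ctrl.camera(n); u=proj(c,[.63,.083,.05])[0].astype(int); k=5 ; im=cv2.resize(c["frame"][u[1]-65:u[1]+65,u[0]-65:u[0]+65,::-1],None,fx=k,fy=k)
    t=np.linspace(0,2*np.pi,40); q=(proj(c,np.c_[.631+.05*np.cos(t),.083+.05*np.sin(t),0*t+.07])-u+[65,65]+.5)*k; cv2.polylines(im,[q.round().astype(np.int32)],True,(255,0,0),1)
    for p,z in(([.6312,.0834,2.1033],.044),([.6308,.0828,5.249],.060)):
        q=(proj(c,W(p,L,z))-u+[65,65]+.5)*k; cv2.polylines(im,[q.round().astype(np.int32)],True,(0,255,0),1)
    a.append(im)
    for x in("cap","base","counter","coupling_b0","adapter_b0"): print(n,x,[(round(d["score"],2),np.round(d["at"],3)) for d in ctrl.mark_of(n,x)[:2]])
cv2.imwrite("pics/s8.png",cv2.resize(np.hstack(a),(800,400)))
```

```text
23.65 [ 0.5134 -0.0807  0.1977] [ 0.4 -1.4  0.2] 0.5977397684123807
top cap [(0.56, array([0.629, 0.087, 0.062]))]
top base []
top counter [(0.64, array([ 0.676,  0.261, -0.001]))]
top coupling_b0 [(0.86, array([0.513, 0.012, 0.002]))]
top adapter_b0 [(0.91, array([ 0.399,  0.048, -0.   ]))]
side cap [(0.84, array([0.632, 0.087, 0.065]))]
side base [(0.88, array([ 0.626,  0.087, -0.004]))]
side counter [(0.53, array([0.678, 0.265, 0.001]))]
side coupling_b0 [(0.7, array([0.514, 0.014, 0.001]))]
side adapter_b0 [(0.97, array([ 0.403,  0.049, -0.002]))]
```

View pics/s8.png

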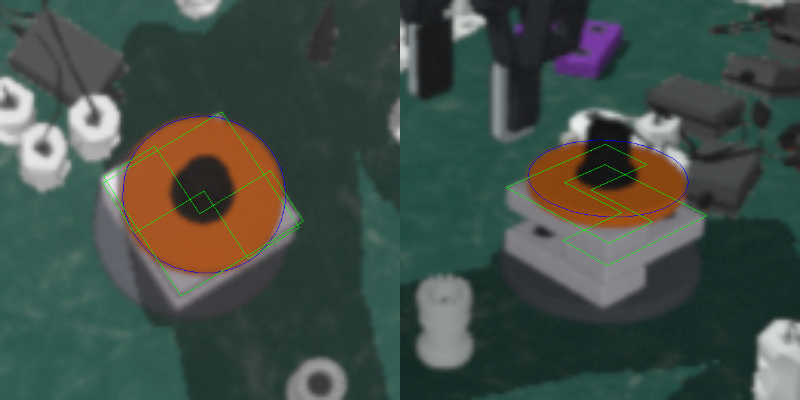

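The top view shows the cap at crop (203,190), filling the expected circle. The side view shows a flat, aligned pile with the gripper well clear. I'm handing in.

Run:
```python
from plant import ctrl
ctrl.close_job(); print(ctrl.state()["t"])
```

```text
the job is handed in; nothing more can be done
the job is handed in; nothing more can be done
```

The pile is finished and handed in at about 24 s of the 67 s. I laid the bracket from (0.56, 0.31) on the bottom one, turned to close the square. The bracket from (0.62, -0.10) went on top of that, turned opposite again, then the cap, held by its knob. Each part was lowered to light contact, with a brief peak of 24 N on the first bracket, and then released. I left the purple look-alike alone.

**Last checks:**
- **Pile:** Before the cap went on, both bracket outlines matched the top and side pictures within a pixel or two. The cap lies flat on its expected circle. The networks put it at about (0.630, 0.087, 0.063), within 4 mm of the pile centre at (0.631, 0.083).
- **Bystanders:** The counter, coupling and adapter read within about 4 mm of their starting readings, which is the networks' own accuracy. The gripper was open and clear of everything.

**Checks that failed or disagreed:**
- **Top-camera fit of the third bracket:** This disagreed with the side camera by about 0.06 rad and 3 mm, because the arm hid part of the bracket. I relied on the outline overlays and the side fit instead.
- **Base in the last top view:** The network did not find it there, but the side view showed it unmoved.

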